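# Find and latch the matching grinder end cover

### The arm

A 6-joint arm with a two-finger parallel gripper is mounted at the origin on the work surface. World frame = base frame: x ahead of the robot, y to its left, z up, the work surface at z = 0. Lengths are in m, angles in rad, forces in N, time in s.
With the tool pointing down it reaches from about 0.2 to 0.875 m from the base axis. Payload 3.4 kg.
Tool frame: the origin (TCP) lies at the very end of the fingers, on their centre line; the grasp point (between the pads) lies 19 mm behind it (env.grip_depth is the distance from the TCP to the grasp point, in m); z points along the fingers, y is the line along which they close (so a half turn about z gives the same grasp; the last joint's range is limited). The gripper opens to 94 mm and grips with 3 to 60 N. Pads are 16 mm wide; open, the fingers measure 119 mm over their backs; the gripper's body (75 mm by 177 mm) begins 78 mm behind the grasp point.
Start: joints at [-1.277, 0.276, 1.505, -0, 1.361, -0.121], TCP at [0.232, -0.526, 0.205] pointing down, gripper open.
Joint ranges: [-2.89, 2.89], [-0.75, 2.08], [0.22, 2.7], [-1.18, 4.32], [0.11, 2.71], [-2.7, 2.7]. Speed limits (rad/s): [2.57, 2.57, 3.14, 3.14, 3.14, 3.14].

### API

Orientations are given as a unit quaternion [x, y, z, w].
In Python, from workcell import env gives the robot as it stands. The module is installed in compiled form; this text tells all that it offers.
- The arm moves only by the tool apply_moves, never from a script. Its arguments are lists of equal length, an entry for each row: "slide": the shift along the tool's x, y, z in m, a list of three; "turn": the turn, a rotation vector about the tool's x, y, z in degrees, a list of three; "jaw": the opening, from -1 (shut) to 1 (fully open). A call has 1 to 12 rows; each row is the pose to reach, as a shift and turn from the pose commanded when the call began, along the tool's axes at that moment; what a row does not reach only later rows make up. A row lasts 1/8 s, in which the tool goes at most 62.5 mm and 10.7 degrees, less where a joint would pass 70% of its speed; a pose out of reach is approached as far as the arm can. A call with a gripper value outside its range is refused whole. The fingers move at their own pace and stop on an object; "force" is the grip in N (left out, the last holds). Time passes only in rows, so rows that repeat a pose let the fingers close. It gives the time, the measured TCP pose, the force, the opening and the grip force at its end, in the units of the state.
- env.read_state(): the state, without advancing time (a new reading comes with each control period).
- env.grab_frame(name): name is "side" or "top"; returns the picture (480x640x3 uint8, blue, green, red); there is no depth.
- env.camera_info(name): a dict with "fx", "fy", "cx", "cy" (pixels), "T" (4x4, takes a point from camera to world coordinates). Camera axes: x right, y down, z forward; pixel columns grow to the right and rows downward; lengths in m; the calibration is good to about 2 mm. A picture is of the moment at which its call begins. camera_info takes no time and is no camera call.
- env.finish_job(): hands the job in; it is judged then, once.
The state is a dict: "t": time; "joint_positions": joint angles; "qvel": joint speeds; "tau": joint torques, N m; "eef_pos": TCP position; "tcp_rot": TCP orientation; "ft_force": force on the tool from outside, world axes, zero at the start; "wrist_torque": the same for the moment, N m; "grip_width": finger opening in m; "gripper_force": force on a finger pad.
Only numpy, scipy, OpenCV 4.12 (cv2) and the standard library are available. Lean on these libraries where they do the work, as an engineer would, in place of code of your own. Each camera call takes 0.05 s, during which the arm holds its last target. There are 200 camera calls.

### The job

Of the two large cover plates on the bench, find the one whose holes fit the dowel pins of the sloping housing on the black mat in front of you, put it fully home on those pins, then turn that housing's latch all the way over it. The other large cover and the small cover must end up lying flat on the bench, grip upwards, and the jar, wrench, mug and screwdriver are to be left where they are.

Things in the scene. Friction and masses are not known exactly. Their poses are not given: they have to be found in the camera images.
- seat: Sloping aluminium face, 100 mm (x) by 180 mm (y), of the grey housing on the black mat. Origin: on the face, mid-way between its two dowel pins, 115 mm above the bench; a fitted cover's underside is centred here. z: outward normal, tilted 25 degrees from vertical towards the robot; x: up the slope, away from the robot; y: level, to the left, where the latch is (pivot 85 mm from the origin along +y).
- latch (a joint): Turn latch beside the face, rad: 0 open (0 to 0.2 at the start; tail points to the seat's -x), 1.57 closed (stop). Closing swings the tail outwards from the seat's -x to its +y, and the 38 mm nose opposite from +x to -y over the cover's edge, 3 mm above a cover fully home; it strikes a raised one. Axis along the seat's z. Stays where left; 1.5 to 2 N at the post turns it.
- latch_post (a point): Centre of the black round post, 18 mm in diameter, 42 mm tall, on the latch's tail, 60 mm from the pivot and square to the sloping face. The centre is 40 mm above the face; under the post the flat latch arm's top is 19 mm above the face. Pinch or push it with the tool square to the face.
- cover_1_grip (a point): Loose aluminium cover plate, 90 mm (x) by 130 mm (y) by 8 mm, 0.22 to 0.36 kg, lying flat, with a black grip bar on top, 16 mm wide (x), 44 mm long (y), from 8 to 52 mm above the underside. The point: middle of the bar, 30 mm above the centre of the underside; z up. Fitted, its y lies along the seat's y, either way round.
- cover_2_grip (a point): As cover_1 in all but the hole pattern: two 13 mm through holes, point-symmetric about the plate's centre, beyond the ends of the bar. Just one of the two large covers fits the pins, not the same one at every start: found by looking or by trying. A wrong one rides on the pin tips about 12 mm above the face; the right one goes down to the face.
- small_cover_grip (a point): Smaller cover of another machine, 70 mm (x) by 100 mm (y), else as cover_1; never the right one, leave it lying flat. (The pins of the housing: on the seat's y axis, either 68 or 96 mm apart, equally far from its origin, 10 mm thick, 12 mm long, the last 4 mm tapered. Two spare housings, far out at the sides, are not to be used.)
- jar: Bystander: glass jar, 60 mm in diameter, 75 mm tall, origin at its foot.
- wrench: Bystander: steel wrench lying on the bench, 150 mm long along its own x.
- mug: Bystander: white mug, 72 mm in diameter, 80 mm tall, origin at its foot, handle to its own +y.
- screwdriver: Bystander: screwdriver lying on the bench among the covers, 160 mm long along its own x, about 30 mm thick.
Not all that is in view belongs to the job. Of the things that look like the part that bears seat, the middle-sized one is meant.

How it is judged:
On the way, in this order (a step that is already met when the one before it is completed fails the run):
1. the matching cover is fully home on the pins (((x of cover_1_grip in the frame of seat between -0.004 and 0.004 m and y of cover_1_grip in the frame of seat between -0.004 and 0.004 m and z of cover_1_grip in the frame of seat between 0.027 and 0.0325 m and angle between the z axis of cover_1_grip and the z axis of seat, either way round below 0.05 rad) or (x of cover_2_grip in the frame of seat between -0.004 and 0.004 m and y of cover_2_grip in the frame of seat between -0.004 and 0.004 m and z of cover_2_grip in the frame of seat between 0.027 and 0.0325 m and angle between the z axis of cover_2_grip and the z axis of seat, either way round below 0.05 rad))), for 0.2 s.
2. the latch is turned over the seated cover (((x of cover_1_grip in the frame of seat between -0.004 and 0.004 m and y of cover_1_grip in the frame of seat between -0.004 and 0.004 m and z of cover_1_grip in the frame of seat between 0.027 and 0.0325 m and angle between the z axis of cover_1_grip and the z axis of seat, either way round below 0.05 rad) or (x of cover_2_grip in the frame of seat between -0.004 and 0.004 m and y of cover_2_grip in the frame of seat between -0.004 and 0.004 m and z of cover_2_grip in the frame of seat between 0.027 and 0.0325 m and angle between the z axis of cover_2_grip and the z axis of seat, either way round below 0.05 rad)) and value of joint latch above 1.3 rad), for 0.2 s.
At the end, for the whole second after the job is handed in: The matching cover rests on the housing's face (within 4 mm across the face, under 2.5 mm off it, square within 3 degrees), the latch is beyond 1.3 rad, and the two other covers lie flat on the bench, grip up (grip centre 25 to 35 mm high, within 4.5 degrees of level) (value of joint latch above 1.3 rad and ((x of cover_1_grip in the frame of seat between -0.004 and 0.004 m and y of cover_1_grip in the frame of seat between -0.004 and 0.004 m and z of cover_1_grip in the frame of seat between 0.027 and 0.0325 m and angle between the z axis of cover_1_grip and the z axis of seat, either way round below 0.05 rad and linear speed of cover_1 below 0.02 m/s and height (world z) of cover_2_grip between 0.025 and 0.035 m and angle between each of cover_2_grip, small_cover_grip's own z axis and vertical below 0.08 rad and height (world z) of small_cover_grip between 0.025 and 0.035 m) or (x of cover_2_grip in the frame of seat between -0.004 and 0.004 m and y of cover_2_grip in the frame of seat between -0.004 and 0.004 m and z of cover_2_grip in the frame of seat between 0.027 and 0.0325 m and angle between the z axis of cover_2_grip and the z axis of seat, either way round below 0.05 rad and linear speed of cover_2 below 0.02 m/s and height (world z) of cover_1_grip between 0.025 and 0.035 m and angle between each of cover_1_grip, small_cover_grip's own z axis and vertical below 0.08 rad and height (world z) of small_cover_grip between 0.025 and 0.035 m))); the robot touches nothing.
It fails at once if the jar is moved more than 40 mm (distance of jar from where it was at the start of the episode above 0.04 m).
It fails at once if the wrench is moved more than 40 mm (distance of wrench from where it was at the start of the episode above 0.04 m).
It fails at once if the mug is moved more than 40 mm (distance of mug from where it was at the start of the episode above 0.04 m).
It fails at once if the screwdriver is moved more than 40 mm (distance of screwdriver from where it was at the start of the episode above 0.04 m).
It also fails if it takes over 67 s, if anything falls off the work surface, if the arm or the gripper's body presses on something with over 40 N, if the wrist force passes 120 N, or if a joint passes its speed limit or range.

## Working session

There is one attempt and no reset: what is moved stays moved. The work goes in short steps, Python scripts to look and compute and a tool call to move; the robot and the scene stay as the last step left them, time stands still between calls to the robot, and variables do not carry over. Pictures are saved under pics/ and viewed, at most 10 in all, crops included, and the job is handed in when it is done.

Besides the shell and the picture viewer there is one more tool, called after ">>>" by a JSON object that holds its "op" and its "data". apply_moves: Moves the arm, as the interface text tells. Its arguments: {"type":"object","properties":{"slide":{"type":"array","items":{"type":"array","items":{"type":"number"}}},"turn":{"type":"array","items":{"type":"array","items":{"type":"number"}}},"jaw":{"type":"array","items":{"type":"number"}},"force":{"type":"number"}},"required":["slide","turn","jaw"]}

```bash
mkdir -p pics; python3 - <<'E'
from workcell import env
import cv2
for n in("side","top"):
    im=env.grab_frame(n);cv2.imwrite(f"pics/{n}0.png",im)
    i=env.camera_info(n);print(n,i["fx"],i["fy"],i["cx"],i["cy"]);print(i["T"].round(4).tolist() if hasattr(i["T"],'round') else i["T"])
print(env.read_state(), env.grip_depth)
E
```

```text
side 480.4769253697622 480.4769253697622 324.9899411132696 240.5161030285165
[[0.994, -0.075, 0.0802, 0.4868], [-0.1098, -0.6888, 0.7166, -0.9629], [0.0015, -0.7211, -0.6928, 0.8973], [0.0, 0.0, 0.0, 1.0]]
top 485.265272982193 485.265272982193 322.1440281560362 250.77471650700681
[[0.0367, -0.9741, 0.223, 0.3342], [-0.9993, -0.0344, 0.0141, -0.1336], [-0.006, -0.2233, -0.9747, 1.2941], [0.0, 0.0, 0.0, 1.0]]
{'t': 0.1, 'joint_positions': array([-1.27698573e+00,  2.76519340e-01,  1.50595532e+00, -2.14055383e-05,
        1.36069655e+00, -1.20985696e-01]), 'qvel': array([-0.000393  , -0.00095821, -0.00158239,  0.00076855, -0.00108622,
       -0.0002105 ]), 'tau': array([ 1.50027827e-03, -4.05457020e+01, -2.37778831e+01,  7.03100581e-02,
        2.98179535e-02, -3.76884520e-05]), 'eef_pos': array([ 0.23158042, -0.52577308,  0.20471873]), 'tcp_rot': array([ 9.78569219e-01,  2.05916634e-01, -7.85450357e-05, -7.85427883e-04]), 'ft_force': array([0.30762726, 0.71148734, 0.15334446]), 'wrist_torque': array([ 0.02351589,  0.03224586, -0.02774992]), 'gripper_force': 0.0, 'grip_width': 0.09409846336003899} 0.0188
```

View pics/top0.png

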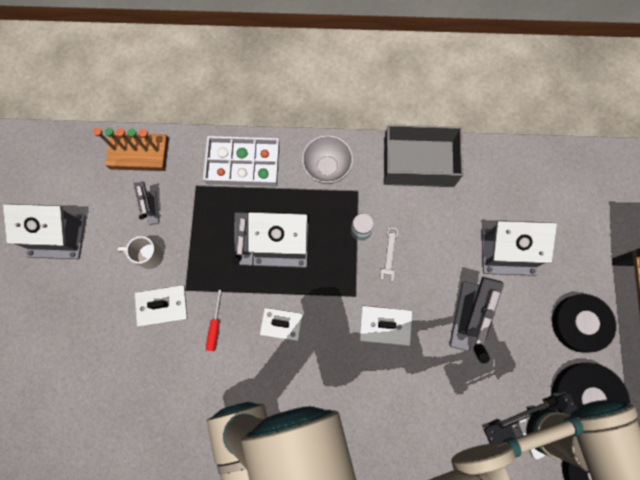

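View pics/side0.png

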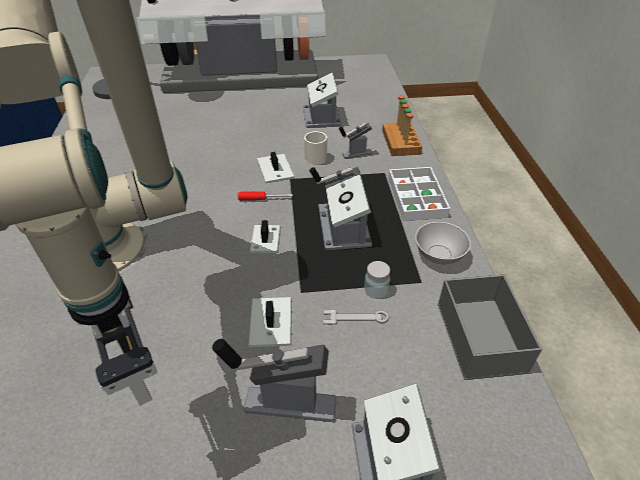

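Top view: left large cover at (160,305), right large cover at (387,325), small cover at (281,323), mat housing face at (277,233) with its latch at (240,238). Lookalikes are the spare housings at (35,225) and (525,242), and latch-like stands at (147,203) and (475,315). I choose the housing on the mat and check it in close crops.

```bash
python3 - <<'E'
import cv2,numpy as np
t=cv2.imread("pics/top0.png");s=cv2.imread("pics/side0.png")
def c(im,x,y,w=66,h=50): return cv2.resize(im[y-h//2:y+h//2,x-w//2:x+w//2],(396,300),interpolation=cv2.INTER_CUBIC)
m=np.vstack([np.hstack([c(t,272,238,100,76),c(s,342,207,118,90)]),np.hstack([c(t,160,305),c(t,387,325)])])
cv2.imwrite("pics/m1.png",m)
E
```

```text
(no output)
```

View pics/m1.png

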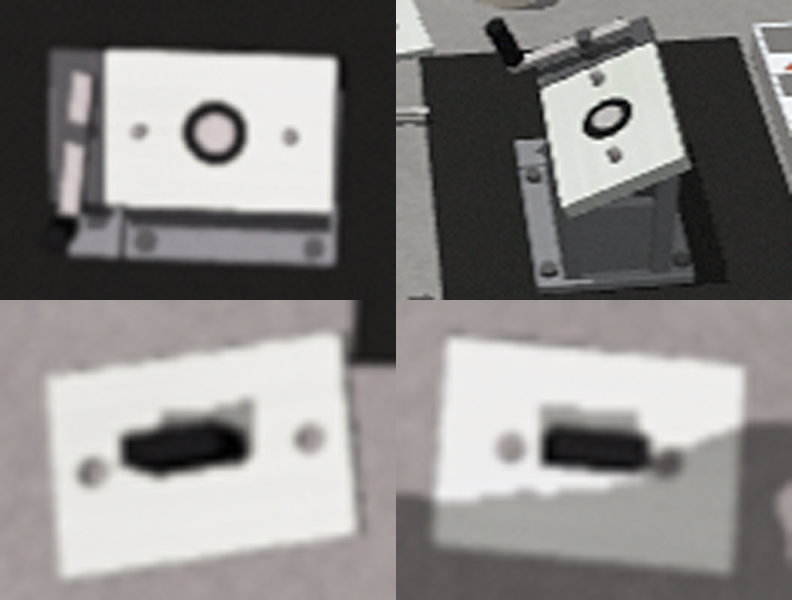

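Pin spacing is about 38 px, which is about 94 mm, so 96 mm. The left cover's holes are about 36.6 px apart (96 mm), and the right cover's about 26 px (68 mm). The left cover is the match. The mat housing's latch sits on its left with the black post at lower left (crop (60,235)). Now I measure precisely.

```bash
cat > h.py <<'E'
import cv2,numpy as np
from scipy.spatial.transform import Rotation as R
from workcell import env
I={n:env.camera_info(n) for n in("side","top")}
def ray(n,p):
    i=I[n];T=np.array(i["T"]);d=T[:3,:3]@[(p[0]-i["cx"])/i["fx"],(p[1]-i["cy"])/i["fy"],1];return T[:3,3],d/np.linalg.norm(d)
def onz(n,p,z):
    o,d=ray(n,p);return o+d*(z-o[2])/d[2]
def tri(a,b):
    A=np.zeros((3,3));v=np.zeros(3);r=[ray("top",a),ray("side",b)]
    for o,d in r: P=np.eye(3)-np.outer(d,d);A+=P;v+=P@o
    x=np.linalg.solve(A,v);return x,[np.linalg.norm((np.eye(3)-np.outer(d,d))@(x-o)) for o,d in r]
def proj(n,X):
    i=I[n];c=np.linalg.inv(np.array(i["T"]))@np.append(X,1);return np.array([i["fx"]*c[0]/c[2]+i["cx"],i["fy"]*c[1]/c[2]+i["cy"]])
def plate(im,xy,thr=185,s=4,w=48):
    """bright plate about xy: corners, and centres of darker blobs inside"""
    x0,y0=xy[0]-w,xy[1]-w
    g=cv2.cvtColor(im[y0:y0+2*w,x0:x0+2*w],cv2.COLOR_BGR2GRAY);g=cv2.resize(g,None,fx=s,fy=s,interpolation=cv2.INTER_CUBIC)
    m=(g>thr).astype(np.uint8)
    cs,hi=cv2.findContours(m,cv2.RETR_CCOMP,cv2.CHAIN_APPROX_NONE)
    k=max((j for j in range(len(cs)) if hi[0][j][3]<0),key=lambda j:cv2.contourArea(cs[j]))
    f=lambda p:((np.array(p)+.5)/s-.5+[x0,y0])
    q=cv2.approxPolyDP(cv2.convexHull(cs[k]),16,True)[:,0]
    b=[]
    for j in range(len(cs)):
        if hi[0][j][3]==k and cv2.contourArea(cs[j])>20:
            M=cv2.moments(cs[j]);b.append((f([M["m10"]/M["m00"],M["m01"]/M["m00"]]).round(2).tolist(),cv2.contourArea(cs[j])/s/s))
    return f(q),b
E
python3 - <<'E'
from h import *
t=cv2.imread("pics/top0.png");s=cv2.imread("pics/side0.png")
for nm,im,xy in(("top",t,(277,233)),("side",s,(347,200)),("top",t,(160,305)),("side",s,(275,167))):
    q,b=plate(im,xy,thr=185 if nm=="top" else 170)
    print(nm,xy,q.round(1).tolist());print("  ",b)
E
```

```text
top (277, 233) [[248.6, 213.1], [305.4, 214.9], [304.9, 252.6], [248.9, 250.6]]
   [([294.97, 234.26], 13.90625), ([256.81, 232.85], 13.625), ([275.83, 233.22], 232.5625)]
side (347, 200) [[358.6, 174.6], [368.1, 208.1], [332.1, 223.4], [326.1, 188.9]]
   [([347.61, 208.06], 18.78125), ([345.51, 197.03], 145.96875), ([342.51, 185.1], 18.34375)]
top (160, 305) [[182.9, 285.9], [184.9, 318.6], [136.4, 325.1], [134.9, 292.1]]
   [([141.74, 308.27], 21.84375), ([177.91, 302.65], 18.5), ([158.18, 303.29], 227.96875)]
side (275, 167) [[284.1, 153.4], [293.9, 175.1], [264.1, 180.1], [256.4, 157.6]]
   [([278.13, 175.5], 9.5)]
```

```bash
python3 - <<'E'
from h import *
for n,a,b in(("ring",(275.83,233.22),(345.51,197.03)),("pinL",(256.81,232.85),(342.51,185.1)),("pinR",(294.97,234.26),(347.61,208.06))):
    x,e=tri(a,b);print(n,x.round(4),np.round(e,4))
print("ring@115",onz("top",(275.83,233.22),.115),onz("side",(345.51,197.03),.115))
L,Rr=onz("top",(256.81,232.85),.120),onz("top",(294.97,234.26),.120);print("pins",L,Rr,(L+Rr)/2,L-Rr,np.linalg.norm(L-Rr),np.degrees(np.arctan2(-(L-Rr)[0],(L-Rr)[1])))
fc=[onz("top",p,.115) for p in([248.6, 213.1], [305.4, 214.9], [304.9, 252.6], [248.9, 250.6])];print("face",np.round(fc,4).tolist())
c=np.array([onz("top",p,.008) for p in([182.9, 285.9], [184.9, 318.6], [136.4, 325.1], [134.9, 292.1])])
print(c.round(4).tolist(),c.mean(0),[np.linalg.norm(c[i]-c[i-1]).round(4) for i in range(4)])
h1,h2=onz("top",(141.74,308.27),.006),onz("top",(177.91,302.65),.006);d=h1-h2
print("holes",h1,h2,(h1+h2)/2,np.linalg.norm(d),np.degrees(np.arctan2(-d[0],d[1])))
st=env.read_state();print(R.from_quat(st["tcp_rot"]).as_matrix().round(3))
for n,p in(("mug",(143,251)),):print(n,onz("top",p,.04))
print("sd",onz("top",(212,335),.015),onz("top",(219,292),.015))
q,b=plate(cv2.imread("pics/top0.png"),(281,323),w=30);print(onz("top",(281,323),.03),[onz("top",p,.008).round(3).tolist() for p in q])
E
```

```text
ring [0.6465 0.0016 0.1153] [0.0015 0.0015]
pinL [0.6451 0.0491 0.1181] [0.0015 0.0015]
pinR [ 0.6448 -0.0469  0.1186] [0.0016 0.0016]
ring@115 [0.64507483 0.00147717 0.115     ] [0.64810789 0.00243582 0.115     ]
pins [0.6430426  0.04861435 0.12      ] [ 0.64274797 -0.04715107  0.12      ] [0.64289528 0.00073164 0.12      ] [0.00029463 0.09576542 0.        ] 0.095765868658927 -0.1762745342729252
face [[0.6954, 0.0737, 0.115], [0.6957, -0.0707, 0.115], [0.5977, -0.0738, 0.115], [0.5979, 0.0661, 0.115]]
[[0.5187, 0.2543, 0.008], [0.4321, 0.2402, 0.008], [0.4105, 0.3663, 0.008], [0.4975, 0.381, 0.008]] [0.46471294 0.31044779 0.008     ] [np.float64(0.1285), np.float64(0.0878), np.float64(0.128), np.float64(0.0882)]
holes [0.45531086 0.35830309 0.006     ] [0.47368012 0.26362316 0.006     ] [0.46449549 0.31096313 0.006     ] 0.09644541871993322 10.979787584056975
[[ 0.915  0.403 -0.   ]
 [ 0.403 -0.915  0.002]
 [ 0.    -0.002 -1.   ]]
mug [0.60366676 0.36017848 0.04      ]
sd [0.39179603 0.16326469 0.015     ] [0.50487406 0.15450771 0.015     ]
[ 0.42815037 -0.01607692  0.03      ] [[0.4, 0.04, 0.008], [0.468, 0.032, 0.008], [0.454, -0.067, 0.008], [0.392, -0.028, 0.008]]
```

>>> {"op": "apply_moves", "data": {"slide": [[0.05,-0.06,-0.05],[0.55,-0.672,0.03],[0.55,-0.672,0.03],[0.55,-0.672,0.03],[0.55,-0.672,0.03],[0.55,-0.672,0.03],[0.55,-0.672,0.03],[0.55,-0.672,0.03],[0.55,-0.672,0.03],[0.55,-0.672,0.03],[0.55,-0.672,0.03],[0.55,-0.672,0.03]], "turn": [[0,0,0],[0,0,-77],[0,0,-77],[0,0,-77],[0,0,-77],[0,0,-77],[0,0,-77],[0,0,-77],[0,0,-77],[0,0,-77],[0,0,-77],[0,0,-77]], "jaw": [1,1,1,1,1,1,1,1,1,1,1,1]}}

```text
t: 1.6
eef_pos: [0.4295, 0.1869, 0.1853]
tcp_rot: [0.637, 0.771, -0.0, 0.0]
ft_force: [1.4, -0.8, -0.2]
grip_width: 0.0937
gripper_force: 0.0
```

>>> {"op": "apply_moves", "data": {"slide": [[0.05,0.026,0.0],[0.1,0.05,0.05],[0.105,0.053,0.085],[0.105,0.053,0.085],[0.105,0.053,0.085]], "turn": [[0,0,0],[0,0,0],[0,0,0],[0,0,0],[0,0,0]], "jaw": [0,0,0,0,0]}}

```text
t: 2.22
eef_pos: [0.4623, 0.2974, 0.1016]
tcp_rot: [0.638, 0.77, 0.0, 0.0]
ft_force: [0.7, -0.6, 0.1]
grip_width: 0.0487
gripper_force: 0.0
```

```bash
cat >> h.py <<'E'
def delta(pos,Rt=None):
    s=env.read_state();M=R.from_quat(s["tcp_rot"]);print("pos",s["eef_pos"].round(4),"slide",(M.inv().apply(np.array(pos)-s["eef_pos"])).round(4),"w",round(s["grip_width"],4),"F",s["ft_force"].round(1))
    if Rt is not None: print("turn",np.degrees((M.inv()*R.from_matrix(Rt)).as_rotvec()).round(2))
def down(yaw):
    c,s=np.cos(np.radians(yaw)),np.sin(np.radians(yaw));return np.array([[c,s,0],[s,-c,0],[0,0,-1.]])
E
python3 - <<'E'
from h import *
delta((.4645,.3108,.013),down(101))
E
```

```text
pos [0.4623 0.2974 0.1016] slide [0.0127 0.0046 0.0886] w 0.0487 F [ 0.7 -0.6  0.1]
turn [ 0.04  0.02 -0.25]
```

>>> {"op": "apply_moves", "data": {"slide": [[0.013,0.005,0.0],[0.013,0.005,0.04],[0.013,0.005,0.075],[0.013,0.005,0.088],[0.013,0.005,0.088],[0.013,0.005,0.088],[0.013,0.005,0.088],[0.013,0.005,0.088],[0.013,0.005,0.088],[0.013,0.005,0.088]], "turn": [[0,0,0],[0,0,0],[0,0,0],[0,0,0],[0,0,0],[0,0,0],[0,0,0],[0,0,0],[0,0,0],[0,0,0]], "jaw": [0,0,0,0,0,-1,-1,-1,-1,-1], "force": 40}}

```text
t: 3.48
eef_pos: [0.4653, 0.3119, 0.0134]
tcp_rot: [0.638, 0.77, 0.001, 0.001]
ft_force: [0.5, -0.2, 5.0]
grip_width: 0.0159
gripper_force: 40.0
```

```bash
python3 - <<'E'
from h import *
delta((.4645,.3108,.013),down(101))
E
```

```text
pos [0.4653 0.3119 0.0134] slide [-0.0009 -0.001   0.0003] w 0.0159 F [ 0.5 -0.2  5. ]
turn [ 0.11 -0.02 -0.22]
```

```bash
cat >> h.py <<'E'
a=np.radians(25);N=np.array([-np.sin(a),0,np.cos(a)]);RS=np.array([[0,np.cos(a),np.sin(a)],[1,0,0],[0,np.sin(a),-np.cos(a)]])
S=np.array([.6465,.0013,.115])
E
python3 - <<'E'
from h import *
delta(S+N*.18+[0,.001,0],RS)
E
```

```text
pos [0.4653 0.3119 0.0134] slide [-0.3237  0.0459 -0.2648] w 0.0159 F [ 0.5 -0.2  5. ]
turn [-24.82  -2.38  10.6 ]
```

>>> {"op": "apply_moves", "data": {"slide": [[0,0,-0.03],[0,0,-0.09],[0,0,-0.15],[0,0,-0.21],[0,0,-0.25],[0,0,-0.25]], "turn": [[0,0,0],[0,0,0],[0,0,0],[0,0,0],[0,0,0],[0,0,0]], "jaw": [-1,-1,-1,-1,-1,-1]}}

```text
t: 4.22
eef_pos: [0.4655, 0.3123, 0.2651]
tcp_rot: [0.638, 0.77, 0.003, 0.001]
ft_force: [0.1, -0.5, -3.3]
grip_width: 0.016
gripper_force: 40.0
```

```bash
python3 - <<'E'
from h import *
delta(S+N*.18+[0,.001,0],RS)
E
```

```text
pos [0.4655 0.3123 0.2651] slide [-0.3241  0.0453 -0.0133] w 0.016 F [ 0.1 -0.5 -3.3]
turn [-24.64  -2.47  10.56]
```

>>> {"op": "apply_moves", "data": {"slide": [[-0.06,0.01,-0.013],[-0.12,0.02,-0.013],[-0.18,0.03,-0.013],[-0.24,0.035,-0.013],[-0.3,0.042,-0.013],[-0.324,0.045,-0.013],[-0.324,0.045,-0.013],[-0.324,0.045,-0.013]], "turn": [[0,0,0],[-6,-0.6,2.6],[-12,-1.2,5],[-18,-1.8,7.5],[-24.6,-2.5,10.6],[-24.6,-2.5,10.6],[-24.6,-2.5,10.6],[-24.6,-2.5,10.6]], "jaw": [-1,-1,-1,-1,-1,-1,-1,-1]}}

```text
t: 5.22
eef_pos: [0.5678, 0.0024, 0.2733]
tcp_rot: [0.691, 0.691, 0.149, 0.15]
ft_force: [0.8, 0.0, -2.5]
grip_width: 0.0158
gripper_force: 40.0
```

```bash
python3 - <<'E'
from h import *
delta(S+N*.055+[0,.001,0],RS)
for n in("side","top"):cv2.imwrite(f"pics/{n}1.png",env.grab_frame(n))
t=cv2.imread("pics/top1.png");s=cv2.imread("pics/side1.png")
c=lambda im,x,y:cv2.resize(im[y-60:y+60,x-80:x+80],(400,300),interpolation=cv2.INTER_CUBIC)
cv2.imwrite("pics/m2.png",np.hstack([c(t,272,230),c(s,342,170)]))
E
```

```text
pos [0.5678 0.0024 0.2733] slide [1.000e-04 5.600e-03 1.217e-01] w 0.0158 F [ 0.8  0.  -2.5]
turn [-0.56  0.11  0.01]
```

View pics/m2.png

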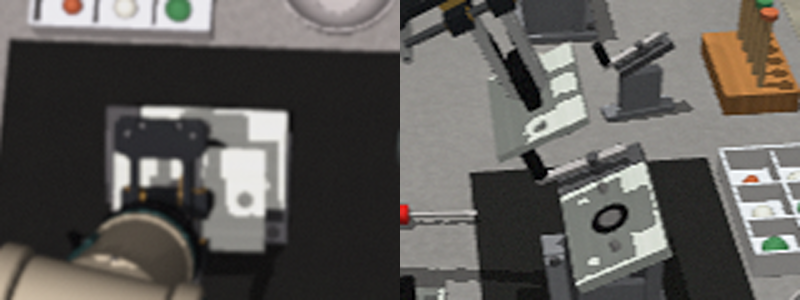

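Side crop: the cover is held parallel above the face and its hole is visible at crop (540,127). The pins are at crop (602,187) and (614,244). I go closer.

>>> {"op": "apply_moves", "data": {"slide": [[0.0,0.0055,0.03],[0.0,0.0055,0.08],[0,0.0055,0.12],[0,0.0055,0.122],[0,0.0055,0.122],[0,0.0055,0.122]], "turn": [[-0.5,0.1,0],[-0.5,0.1,0],[-0.5,0.1,0],[-0.5,0.1,0],[-0.5,0.1,0],[-0.5,0.1,0]], "jaw": [-1,-1,-1,-1,-1,-1]}}

```text
t: 6.08
eef_pos: [0.6259, 0.0016, 0.1693]
tcp_rot: [0.689, 0.69, 0.155, 0.156]
ft_force: [0.5, -0.5, -2.2]
grip_width: 0.0156
gripper_force: 40.0
```

```bash
python3 - <<'E'
from h import *
delta(S+N*.055+[0,.001,0],RS)
for n in("side","top"):cv2.imwrite(f"pics/{n}2.png",env.grab_frame(n))
t=cv2.imread("pics/top2.png");s=cv2.imread("pics/side2.png")
c=lambda im,x,y:cv2.resize(im[y-38:y+37,x-50:x+50],(400,300),interpolation=cv2.INTER_CUBIC)
cv2.imwrite("pics/m3.png",np.hstack([c(t,280,230),c(s,342,190)]))
# expected hole pixel (cover top) if centred at current TCP
st=env.read_state();M=R.from_quat(st["tcp_rot"]).as_matrix()
for n in("top","side"):
  for sg in(1,-1):
    print(n,sg,"hole exp",proj(n,st["eef_pos"]+M@[sg*.048-.001,0,.0054]).round(1))
E
```

```text
pos [0.6259 0.0016 0.1693] slide [ 0.0007 -0.0043  0.0029] w 0.0156 F [ 0.5 -0.5 -2.2]
turn [0.39 0.09 0.08]
top 1 hole exp [254.  234.2]
top -1 hole exp [293.8 235.5]
side 1 hole exp [335.9 171.6]
side -1 hole exp [340.9 194.6]
```

View pics/m3.png

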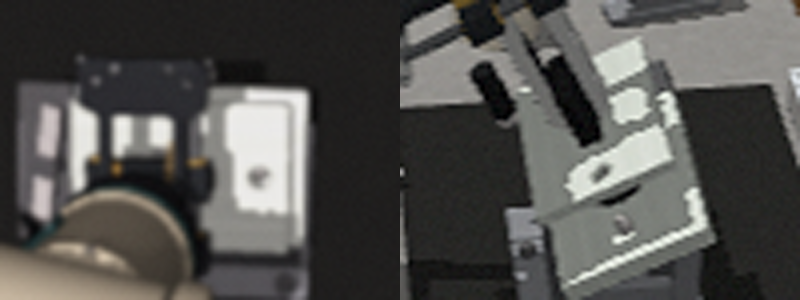

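```bash
cat > rel.py <<'E'
from h import *
PT,PS=np.array((294.97,234.26)),np.array((347.61,208.06))
pin,_=tri(PT,PS);X=np.array([np.cos(a),0,np.sin(a)]);Y=np.array([0,1.,0])
def dark(im,c,r=5,s=4):
    g=cv2.cvtColor(im,cv2.COLOR_BGR2GRAY).astype(float);x0,y0=int(round(c[0])),int(round(c[1]))
    p=g[y0-r:y0+r+1,x0-r:x0+r+1];yy,xx=np.mgrid[-r:r+1,-r:r+1]
    return p.astype(int)
def rel(ht,hs,pos):
    h=(pos-S)@N-.0054      # hole rim height above the face
    rows=[];rhs=[]
    for n,pp,hp in(("top",PT,ht),("side",PS,hs)):
        if hp is None: continue
        Q=pin+N*(h-.004);r=pp-proj(n,pin);p0=proj(n,Q)+r
        J=np.stack([(proj(n,Q+v*1e-3)+r-p0) for v in(X,Y)],1);e=np.array(hp)-p0
        print(n,"err px",e.round(2),"mm x,y",np.linalg.solve(J,e).round(2));rows.append(J);rhs.append(e)
    print("both",np.linalg.lstsq(np.vstack(rows),np.hstack(rhs),rcond=None)[0].round(2),"h",h.round(4))
E
python3 - <<'E'
from rel import *
st=env.read_state()
print(dark(cv2.imread("pics/top2.png"),(295,236)));print(dark(cv2.imread("pics/side2.png"),(342,195)))
rel((294.6,235.6),(342.1,194.6),st["eef_pos"])
E
```

```text
[[234 233 234 234 234 234 234 233 233 234 233]
 [234 233 232 232 231 231 232 233 233 234 233]
 [234 232 227 213 207 206 217 230 233 233 232]
 [234 226 198 172 170 171 180 209 230 233 231]
 [232 213 160 133 137 141 149 190 222 231 231]
 [232 208 152 119 119 140 175 205 224 232 232]
 [233 218 173 135 135 165 202 218 228 233 233]
 [233 228 202 171 156 175 206 222 232 234 232]
 [235 232 227 213 204 207 221 230 233 234 232]
 [234 234 233 231 230 230 231 233 233 234 233]
 [232 234 234 234 233 234 233 234 233 234 233]]
[[128 124 119 119 113 179 224 222 220 220 217]
 [124 116 183 226 223 222 220 217 220 219 217]
 [115 180 223 221 218 201 197 216 221 220 219]
 [229 223 220 222 187 139 134 158 200 220 219]
 [220 221 222 199 137  93  76 150 209 220 219]
 [220 222 194 142 108  87  97 180 220 221 220]
 [221 218 186 139  86 120 197 223 220 221 227]
 [219 222 218 159 148 212 223 222 223 198 135]
 [220 221 221 223 225 226 226 198 132  95 101]
 [221 221 225 227 198 163 136 100 100 104 110]
 [222 228 200 148 118 101 102 107  97  75  40]]
top err px [ 1.15 -2.17] mm x,y [ 5.42 -2.68]
side err px [ 2.17 -0.28] mm x,y [ 5.52 -2.41]
both [ 5.48 -2.6 ] h 0.0524
```

>>> {"op": "apply_moves", "data": {"slide": [[0.002,-0.005,0.0],[0.002,-0.005,0.014],[0.002,-0.005,0.014],[0.002,-0.005,0.014],[0.002,-0.005,0.014]], "turn": [[0.4,0,0],[0.4,0,0],[0.4,0,0],[0.4,0,0],[0.4,0,0]], "jaw": [-1,-1,-1,-1,-1]}}

```text
t: 6.8
eef_pos: [0.6267, 0.0032, 0.1523]
tcp_rot: [0.69, 0.691, 0.151, 0.152]
ft_force: [-0.1, 0.2, -1.9]
grip_width: 0.0157
gripper_force: 40.0
```

```bash
python3 - <<'E'
from rel import *
delta(S+N*.055+[0,.001,0],RS)
for n in("side","top"):cv2.imwrite(f"pics/{n}3.png",env.grab_frame(n))
st=env.read_state();p=st["eef_pos"];M=R.from_quat(st["tcp_rot"]).as_matrix()
et,es=[proj(n,p+M@[-.049,0,.0054]) for n in("top","side")];print(et,es)
print(dark(cv2.imread("pics/top3.png"),et));print(dark(cv2.imread("pics/side3.png"),es))
E
```

```text
pos [0.6267 0.0032 0.1523] slide [-0.0009  0.0021 -0.0128] w 0.0157 F [-0.1  0.2 -1.9]
turn [-0.2   0.08  0.04]
[293.45471148 236.8193772 ] [340.96715233 199.38806977]
[[231 235 234 233 234 234 234 234 233 233 233]
 [230 235 234 233 234 233 233 233 233 234 233]
 [231 235 233 233 232 226 221 225 230 232 233]
 [231 234 233 230 210 186 175 185 208 228 233]
 [230 233 232 218 181 163 167 169 191 220 232]
 [230 234 230 205 163 174 204 212 213 218 229]
 [231 234 230 205 160 164 199 219 216 215 228]
 [227 234 233 219 184 157 165 185 200 217 230]
 [206 230 234 230 215 192 180 190 213 228 233]
 [172 210 233 234 232 228 222 224 230 233 234]
 [152 191 226 233 234 234 234 234 232 232 235]]
[[129 129 128 128 126 122 120 116 180 226 221]
 [127 126 124 120 118 113 180 228 225 220 220]
 [126 125 118 182 225 224 221 220 218 218 221]
 [125 120 183 224 221 223 218 212 215 219 220]
 [119 186 226 221 221 188 139 134 160 202 222]
 [184 226 224 223 196 137  95  77 153 210 221]
 [228 223 222 194 139 107  79  75 175 220 221]
 [181 224 219 185 133  73  76 181 225 219 221]
 [180 224 222 219 180 158 202 225 223 223 197]
 [227 221 222 222 222 225 226 227 195 134  96]
 [185 227 224 227 224 197 164 135  96  99  99]]
```

```bash
python3 - <<'E'
from rel import *
rel((294.2,237.4),(341.9,200.0),env.read_state()["eef_pos"])
E
```

```text
top err px [0.25 0.78] mm x,y [-1.92 -0.65]
side err px [-0.53  0.82] mm x,y [-1.76 -2.14]
both [-1.9  -1.06] h 0.0369
```

>>> {"op": "apply_moves", "data": {"slide": [[0.001,0.002,0.0],[0.001,0.002,0.013],[0.001,0.002,0.013],[0.001,0.002,0.013],[0.001,0.002,0.013],[0.001,0.002,0.013]], "turn": [[-0.2,0,0],[-0.2,0,0],[-0.2,0,0],[-0.2,0,0],[-0.2,0,0],[-0.2,0,0]], "jaw": [-1,-1,-1,-1,-1,-1]}}

```text
t: 7.65
eef_pos: [0.6338, 0.0043, 0.1415]
tcp_rot: [0.69, 0.69, 0.153, 0.154]
ft_force: [0.4, 0.1, -2.6]
grip_width: 0.0156
gripper_force: 40.0
```

```bash
python3 - <<'E'
from rel import *
delta(S+N*.0134+[0,.001,0],RS)
for n in("side","top"):cv2.imwrite(f"pics/{n}4.png",env.grab_frame(n))
st=env.read_state();p=st["eef_pos"];M=R.from_quat(st["tcp_rot"]).as_matrix()
et,es=[proj(n,p+M@[-.049,0,.0054]) for n in("top","side")];print(et,es)
print(dark(cv2.imread("pics/top4.png"),et));print(dark(cv2.imread("pics/side4.png"),es))
rel(et+[.8,.5],es+[1,.6],p)
E
```

```text
pos [0.6338 0.0043 0.1415] slide [-0.0019  0.0003  0.016 ] w 0.0156 F [ 0.4  0.1 -2.6]
turn [0.01 0.08 0.04]
[293.45112442 235.09867587] [343.65969238 202.33924854]
[[195 230 234 233 233 234 233 234 233 234 233]
 [195 232 234 233 234 234 234 234 233 233 234]
 [192 231 235 234 233 231 230 230 232 233 233]
 [193 231 234 233 226 208 195 202 220 232 233]
 [191 231 233 224 204 182 165 168 187 220 233]
 [191 229 231 210 185 175 152 141 158 204 231]
 [191 231 230 210 188 186 157 141 166 206 230]
 [193 231 233 220 191 170 154 158 186 214 231]
 [193 232 235 230 208 178 165 182 205 226 233]
 [189 229 234 234 229 218 212 219 227 232 233]
 [167 207 230 235 234 232 232 232 234 234 234]]
[[130 129 131 125 125 123 120 115 185 229 222]
 [127 126 122 123 118 114 181 224 224 221 219]
 [125 122 118 115 181 225 222 220 219 220 220]
 [121 186 227 223 223 219 209 203 213 219 220]
 [184 224 222 222 218 184 136 126 182 221 221]
 [226 223 222 208 159  99  91  75 164 221 221]
 [224 222 220 182 123 111 107 135 193 219 219]
 [224 222 220 165 107 113 146 200 221 220 222]
 [222 222 222 216 203 215 223 223 224 224 199]
 [222 221 223 221 220 224 228 198 161 132  95]
 [179 223 222 224 226 198 133  97  99 101 101]]
top err px [-0.1  -0.08] mm x,y [0.19 0.26]
side err px [0.17 0.24] mm x,y [ 0.31 -1.13]
both [ 0.19 -0.14] h 0.024
```

>>> {"op": "apply_moves", "data": {"slide": [[0,0,0.004],[0,0,0.008],[0,0,0.01],[0,0,0.012],[0,0,0.012]], "turn": [[0,0,0],[0,0,0],[0,0,0],[0,0,0],[0,0,0]], "jaw": [-1,-1,-1,-1,-1]}}

```text
t: 8.38
eef_pos: [0.6388, 0.0042, 0.1302]
tcp_rot: [0.69, 0.69, 0.152, 0.153]
ft_force: [-0.4, -0.1, -2.8]
grip_width: 0.0161
gripper_force: 40.0
```

```bash
python3 - <<'E'
from rel import *
delta(S+N*.0134+[0,.001,0],RS)
E
```

```text
pos [0.6388 0.0042 0.1302] slide [-0.0019  0.0006  0.0036] w 0.0161 F [-0.4 -0.1 -2.8]
turn [-0.03  0.08  0.03]
```

>>> {"op": "apply_moves", "data": {"slide": [[0,0,0.002],[0,0,0.004],[0,0,0.005],[0,0,0.005]], "turn": [[0,0,0],[0,0,0],[0,0,0],[0,0,0]], "jaw": [-1,-1,-1,-1]}}

```text
t: 8.88
eef_pos: [0.6407, 0.0042, 0.1266]
tcp_rot: [0.69, 0.69, 0.153, 0.154]
ft_force: [-5.5, -0.8, 3.9]
grip_width: 0.0161
gripper_force: 40.0
```

```bash
python3 - <<'E'
from rel import *
delta(S+N*.0134+[0,.001,0],RS)
E
```

```text
pos [0.6407 0.0042 0.1266] slide [-0.0019  0.0003 -0.0004] w 0.0161 F [-5.5 -0.8  3.9]
turn [0.01 0.09 0.05]
```

>>> {"op": "apply_moves", "data": {"slide": [[0,0,0],[0,0,0],[0,0,0],[0,0,-0.02],[0,0,-0.06],[0,0,-0.12],[0,0,-0.12]], "turn": [[0,0,0],[0,0,0],[0,0,0],[0,0,0],[0,0,0],[0,0,0],[0,0,0]], "jaw": [-0.3,0,0,0,0,0,0]}}

```text
t: 9.75
eef_pos: [0.5923, 0.0041, 0.2406]
tcp_rot: [0.689, 0.69, 0.156, 0.158]
ft_force: [0.5, 0.7, 0.2]
grip_width: 0.0469
gripper_force: 0.0
```

```bash
python3 - <<'E'
from rel import *
for n in("side","top"):cv2.imwrite(f"pics/{n}5.png",env.grab_frame(n))
t=cv2.imread("pics/top5.png");s=cv2.imread("pics/side5.png")
c=lambda im,x,y:cv2.resize(im[y-38:y+37,x-50:x+50],(400,300),interpolation=cv2.INTER_CUBIC)
cv2.imwrite("pics/m4.png",np.hstack([c(t,270,235),c(s,342,190)]))
x,e=tri((237,259),(316,174.6));d=x-S;print(x,e,"seat frame",d@X,d@Y,d@N)
for th in(0,.1,.2):
  P=S+X*(-.06*np.cos(th))+Y*(.085+.06*np.sin(th))+N*.04;print(th,proj("top",P),proj("side",P))
E
```

```text
[0.57675961 0.09248003 0.12561708] [np.float64(0.0033821079259966948), np.float64(0.003382107925996953)] seat frame -0.058719283479205936 0.09118003223535136 0.03909590168786442
0 [239.3880058  258.30375869] [314.44213183 176.25586544]
0.1 [236.96350261 258.10109652] [314.33305509 174.89623732]
0.2 [234.56155982 257.66338922] [314.42414593 173.46962689]
```

View pics/m4.png

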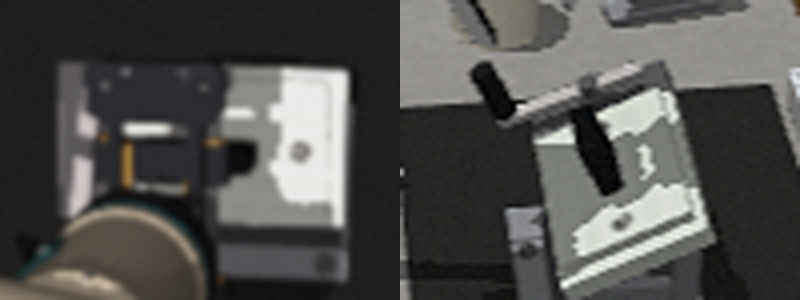

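The cover is seated with the pin showing in its hole at crop (300,152). The post is at side-crop (492,88), so the latch angle is about 0.1. Next I pinch the post.

```bash
python3 - <<'E'
from rel import *
delta(S-X*.0595+Y*.092+N*.12,RS)
E
```

```text
pos [0.5903 0.0044 0.2353] slide [ 0.089  -0.0594  0.0125] w 0.0469 F [ 0.4 -0.1 -0.8]
turn [0.08 0.09 0.04]
```

>>> {"op": "apply_moves", "data": {"slide": [[0.045,-0.03,0.0],[0.089,-0.059,0.01],[0.089,-0.059,0.012],[0.089,-0.059,0.012],[0.089,-0.059,0.012]], "turn": [[0,0,0],[0,0,0],[0,0,0],[0,0,0],[0,0,0]], "jaw": [0,0,0,0,0]}}

```text
t: 10.48
eef_pos: [0.543, 0.0925, 0.1988]
tcp_rot: [0.691, 0.69, 0.152, 0.154]
ft_force: [-0.9, 0.1, -0.2]
grip_width: 0.047
gripper_force: 0.0
```

```bash
python3 - <<'E'
from rel import *
delta(S-X*.0595+Y*.092+N*.032,RS)
E
```

```text
pos [0.543  0.0925 0.1988] slide [ 0.001  -0.0011  0.0877] w 0.047 F [-0.9  0.1 -0.2]
turn [ 0.02  0.12 -0.02]
```

>>> {"op": "apply_moves", "data": {"slide": [[0,-0.001,0.03],[0,-0.001,0.06],[0,-0.001,0.08],[0,-0.001,0.088],[0,-0.001,0.088],[0,-0.001,0.088],[0,-0.001,0.088],[0,-0.001,0.088]], "turn": [[0,0,0],[0,0,0],[0,0,0],[0,0,0],[0,0,0],[0,0,0],[0,0,0],[0,0,0]], "jaw": [0,0,0,0,-1,-1,-1,-1], "force": 15}}

```text
t: 11.48
eef_pos: [0.5793, 0.0933, 0.1199]
tcp_rot: [0.69, 0.69, 0.154, 0.155]
ft_force: [0.6, -0.8, 2.9]
grip_width: 0.0177
gripper_force: 15.0
```

```bash
python3 - <<'E'
from rel import *
p=env.read_state()["eef_pos"];d=p-S;print(d@X,d@Y,d@N)
delta(S-X*.0595+Y*.092+N*.032,RS)
t0=.12
for th in np.arange(.2,1.61,.14):
    print(round(th,2),"tool x",round(.06*(np.sin(th)-np.sin(t0)),4),"tool y",round(.06*(np.cos(t0)-np.cos(th)),4))
E
```

```text
-0.0588382772680835 0.09196401479537435 0.03289297146154921
pos [0.5793 0.0933 0.1199] slide [ 0.     -0.0007  0.0009] w 0.0177 F [ 0.6 -0.8  2.9]
turn [0.18 0.07 0.05]
0.2 tool x 0.0047 tool y 0.0008
0.34 tool x 0.0128 tool y 0.003
0.48 tool x 0.0205 tool y 0.0063
0.62 tool x 0.0277 tool y 0.0107
0.76 tool x 0.0342 tool y 0.0161
0.9 tool x 0.0398 tool y 0.0223
1.04 tool x 0.0446 tool y 0.0292
1.18 tool x 0.0483 tool y 0.0367
1.32 tool x 0.0509 tool y 0.0447
1.46 tool x 0.0524 tool y 0.0529
1.6 tool x 0.0528 tool y 0.0613
```

>>> {"op": "apply_moves", "data": {"slide": [[0.005,0.001,0],[0.013,0.003,0],[0.0205,0.006,0],[0.028,0.011,0],[0.034,0.016,0],[0.04,0.022,0],[0.0445,0.029,0],[0.048,0.037,0],[0.051,0.045,0],[0.0525,0.053,0],[0.053,0.06,0],[0.053,0.061,0]], "turn": [[0,0,0],[0,0,0],[0,0,0],[0,0,0],[0,0,0],[0,0,0],[0,0,0],[0,0,0],[0,0,0],[0,0,0],[0,0,0],[0,0,0]], "jaw": [-1,-1,-1,-1,-1,-1,-1,-1,-1,-1,-1,-1]}}

```text
t: 12.98
eef_pos: [0.6303, 0.1495, 0.1423]
tcp_rot: [0.691, 0.69, 0.152, 0.15]
ft_force: [-5.8, 8.0, 1.4]
grip_width: 0.018
gripper_force: 15.0
```

```bash
python3 - <<'E'
from rel import *
s=env.read_state();d=s["eef_pos"]-S;print(d@X,d@Y,d@N,s["ft_force"],s["grip_width"])
E
```

```text
-0.0031808512818623565 0.14819055281433433 0.03161031261351155 [-5.77790994  7.97828069  1.3999119 ] 0.01799451189776125
```

>>> {"op": "apply_moves", "data": {"slide": [[-0.002,0.003,0],[-0.002,0.005,0],[-0.002,0.005,0],[-0.002,0.005,0]], "turn": [[0,0,0],[0,0,0],[0,0,0],[0,0,0]], "jaw": [-1,-1,-1,-1]}}

```text
t: 13.48
eef_pos: [0.634, 0.1489, 0.144]
tcp_rot: [0.691, 0.69, 0.152, 0.149]
ft_force: [-6.3, 11.2, 1.6]
grip_width: 0.0177
gripper_force: 15.0
```

>>> {"op": "apply_moves", "data": {"slide": [[0,0,0],[0,0,0],[0,0,0],[0,0,-0.03],[0,0,-0.08],[0,0,-0.14],[0.06,-0.06,-0.18],[0.1,-0.12,-0.18],[0.12,-0.16,-0.18],[0.12,-0.16,-0.18]], "turn": [[0,0,0],[0,0,0],[0,0,0],[0,0,0],[0,0,0],[0,0,0],[0,0,0],[0,0,0],[0,0,0],[0,0,0]], "jaw": [-0.4,-0.3,-0.3,-0.3,-0.3,-0.3,-0.3,-0.3,-0.3,-0.3]}}

```text
t: 14.72
eef_pos: [0.4136, 0.2651, 0.2406]
tcp_rot: [0.689, 0.692, 0.152, 0.153]
ft_force: [-0.1, -0.2, 0.4]
grip_width: 0.0334
gripper_force: 0.0
```

```bash
python3 - <<'E'
from rel import *
for n in("side","top"):cv2.imwrite(f"pics/{n}6.png",env.grab_frame(n))
t=cv2.imread("pics/top6.png");s=cv2.imread("pics/side6.png")
c=lambda im,x,y,k=1:cv2.resize(im[y-38*k:y+37*k,x-50*k:x+50*k],(400,300),interpolation=cv2.INTER_CUBIC)
cv2.imwrite("pics/m5.png",np.vstack([np.hstack([c(t,265,235),c(s,335,190)]),np.hstack([c(t,275,270,3),c(s,320,220,3)])]))
P=S+Y*.145+N*.04;print(proj("top",P),proj("side",P))
E
```

```text
[214.74185593 233.49542503] [331.92709166 154.57678187]
```

View pics/m5.png

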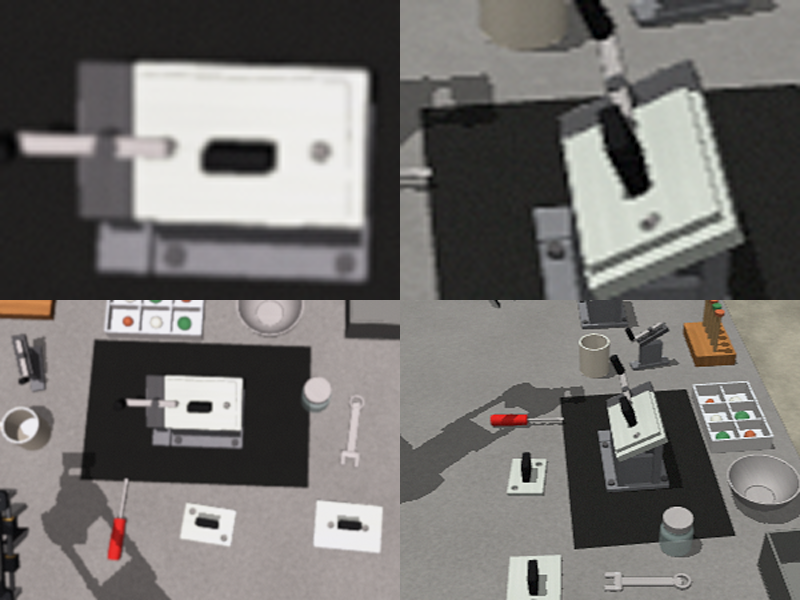

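The latch lies straight across onto the seated cover (nose at crop (160,148), post at (5,148)). The other covers lie flat, the bystanders are untouched, and the arm is clear, so I hand it in.

```bash
python3 -c "
from workcell import env
print(env.finish_job())"
```

```text
the job is handed in; nothing more can be done
None
```

The left large cover, the one with 96 mm hole spacing, is on the housing's pins with the latch turned fully over it; the other covers and the bystanders were left in place, and I handed the job in at about 15 s (no verdict came back).

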